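# Carrier arm over the microscope foot

### The arm

A 6-joint arm with a two-finger parallel gripper is mounted at the origin on the work surface. World frame = base frame: x ahead of the robot, y to its left, z up, the work surface at z = 0. Lengths are in mm, angles in rad, forces in N, time in s.
With the tool pointing down it reaches from about 350 to 975 mm from the base axis. Payload 7.1 kg.
Tool frame: the origin (TCP) lies between the finger pads; the fingertips stand 19 mm ahead of it and the grasp point (between the pads) is the TCP (ctrl.finger_overhang is the distance from the TCP to the fingertips, in mm); z points along the fingers, y is the line along which they close (so a half turn about z gives the same grasp; the last joint's range is limited). The gripper opens to 88 mm and grips with 3 to 60 N. Pads are 20 mm wide; open, the fingers measure 115 mm over their backs; the gripper's body (75 mm by 178 mm) begins 61 mm behind the grasp point.
Start: joints at [-1.266, 0.423, 1.63, -0, 1.089, -0.019], TCP at [198.874, -592.498, 241.675] pointing down, gripper open.
Joint ranges: [-3, 3], [-0.9, 2.11], [0.09, 2.58], [-1.31, 4.45], [0.11, 2.69], [-2.54, 2.54]. Speed limits (rad/s): [2.39, 2.39, 3.01, 3.14, 3.14, 3.14].

### API

Orientations are given as a rotation vector (axis times angle).
In Python, from workcell import ctrl gives the robot as it stands. The module is installed in compiled form; this text tells all that it offers.
- The arm moves only by the tool arm_command, never from a script. Its argument "rows" is one flat list of numbers, 7 for each row, row after row: the turn, a rotation vector about the tool's x, y, z scaled (see below), then the shift along the tool's x, y, z scaled (see below), then the opening, from -1 (shut) to 1 (fully open). A call has 1 to 5 rows; each row is the pose to reach, as a shift and turn from the pose commanded when the call began, along the tool's axes at that moment, turning the shorter way round; what a row does not reach only later rows make up. The controller multiplies each number of a shift by 80 mm and each number of a turn by 180 degrees. A row lasts 1/10 s, in which the tool goes at most 50 mm and 8.59 degrees, less where a joint would pass 70% of its speed; a pose out of reach is approached as far as the arm can. A call with a number of a shift or a turn outside -1 to 1 is refused whole. A call with a gripper value outside its range is refused whole. The fingers move at their own pace and stop on an object; the grip force is fixed at half the most. Time passes only in rows, so rows that repeat a pose let the fingers close. It gives the time, the measured TCP pose, the force, the opening and the grip force at its end, in the units of the state.
- ctrl.get_obs(): the state, without advancing time (a new reading comes with each control period).
- ctrl.get_image(name): name is "scene" or "side" or "wrist"; returns (picture, depth): 480x640x3 uint8, red, green, blue; 480x640 float32, mm along the optical axis (not along the pixel's ray), 0 where there is no reading.
- ctrl.camera_params(name): a dict with "camera_matrix" (3x3 intrinsics, pixels), "world_to_cam" (4x4, takes a point from world to camera coordinates); the wrist camera has in their place "tool_from_camera" (4x4, takes a point from camera to tool coordinates, whose origin is the TCP and whose axes are the flange's). Camera axes: x right, y down, z forward; pixel columns grow to the right and rows downward; lengths in mm; the calibration is good to about 2 mm. A picture is of the moment at which its call begins: read the wrist's pose just before it. camera_params takes no time and is no camera call.
- ctrl.close_job(): hands the job in; it is judged then, once.
The state is a dict: "t": time; "qpos": joint angles; "qvel": joint speeds; "joint_torque": joint torques, N m; "ee_pos": TCP position; "orientation": TCP orientation; "ft_force": force on the tool from outside, world axes, zero at the start; "moment": the same for the moment, N m; "width": finger opening in mm; "grasp_force": force on a finger pad.
Only numpy, scipy, OpenCV 4.12 (cv2) and the standard library are available. Lean on these libraries where they do the work, as an engineer would, in place of code of your own. Each camera call takes 0.05 s, during which the arm holds its last target. There are 200 camera calls.

### The job

Get the microscope stand ready for assembly: first hang the ring spanner that lies on the dark foot by its ring on the upturned orange hook and let it hang free. Then lift the blue carrier arm by its balance point and finish holding it still and level over the foot, about 4 cm above the steel spigot, with its bore straight over the spigot and its nose over the white rest pad. Do not put it down or let go, do not tip it on the way or let it touch the foot, and leave the bottles and the vial alone.

Things in the scene. Friction and masses are not known exactly. Their poses are not given: they have to be found in the camera images.
- carrier: Loose blue cast arm, 0.4 to 0.65 kg, lying right way up on the bench. Origin: underside, midway between bore and nose; x along the arm towards the heavy boss, z up. Straight bar 22 wide (y), 24 tall, its underside 14 and its top 38 mm above the arm's underside; free of boss and nose from x = -65 to +60 mm.
- balance (a point): Balance point (centre of mass) of the carrier arm: on the bar's centre line at x = +30 mm of the arm (30 mm from the boss's face), 26 mm above the arm's underside (bar's mid-height). Grip the bar here across its 22 mm width, within about 15 mm along the bar. Axes as the arm's.
- bore (a point): Centre of the boss's 24 mm upright bore at the arm's underside, x = +85 mm of the arm. Boss: square block 50 x 50 x 46 tall about it.
- nose (a point): Centre of the arm's light nose at the underside, x = -85 mm of the arm. Nose: round, 40 dia x 40 tall.
- foot: Fixed dark steel microscope foot, plate 260 (x) x 140 (y) x 20 tall on the bench. Origin: centre of its underside, x along the plate towards the spigot, z up.
- spigot_top (a point): Centre of the top of the foot's upright steel spigot, 22 dia, standing 30 mm out of the plate (top 50 mm above the bench) at x = +85 mm of the foot. Axes as the foot's.
- pad_top (a point): Centre of the top of the foot's round white rest pad, 32 dia, 12 mm high (top 32 mm above the bench) at x = -85 mm of the foot.
- spanner: Loose ring spanner, 90 g, at first lying flat across the middle of the foot's plate. Origin: underside of the handle; x along the spanner towards the ring, z up. Red handle from x = -60 to +25 mm, 18 wide, 14 tall; centre of mass at x = +23 mm; short steel neck; steel eye 42 x 42 x 6 thick (4 to 10 mm above the handle's underside).
- ring (a point): Centre of the spanner's 26 mm round hole, at x = +60 mm, 7 mm above the handle's underside. Axes as the spanner's.
- hookstand: Fixed hook stand of 8 mm round orange-coated wire on a black base. Origin: on the bench below the hook's tip; x points from the tip to the post, z up. Post at x = +80 mm; a level wire, centre line 190 mm high, runs from it to x = 0 and there turns straight up to the tip.
- hook_tip (a point): Top end of the hook's upturned tip, 220 mm above the bench. Lower the ring over it, handle away from the post, down to the level wire; let go there and the handle swings down, leaving the ring hanging on the level wire. Axes as the stand's.
- washbottle: Bystander: white wash bottle with red cap, 60 dia x 150 tall, beyond the work. Origin: centre of its underside.
- reagent: Bystander: amber jar with red cap, 48 dia x 90 tall, beyond the work. Origin: centre of its underside.
- vial: Bystander: small glass vial with white cap, 32 dia x 45 tall, beyond the work. Origin: centre of its underside.
Things that resemble listed ones, but are neither listed nor needed, are in the scene too. Of the things that look like the spanner, the largest one is meant.

How it is judged:
By the outcome, as a careful person would: the job done as asked, in the order asked, and still so for the second after the job is handed in, while the arm keeps its last pose, push and grip.
It also fails if it takes over 67 s, if anything falls off the work surface, if the arm or the gripper's body presses on something with over 40 N, if the wrist force passes 120 N, or if a joint passes its speed limit or range.

## Working session

There is one attempt and no reset: what is moved stays moved. The work goes in short steps, Python scripts to look and compute and a tool call to move; the robot and the scene stay as the last step left them, time stands still between calls to the robot, and variables do not carry over. Pictures are saved under pics/ and viewed, at most 10 in all, crops included, and the job is handed in when it is done.

Besides the shell and the picture viewer there is one more tool, called after "Request:" as name(argument=value, ...), one argument or row to a line, values as JSON. arm_command: Moves the arm, as the interface text tells. Shifts and turns lie within -1 to 1; 1 stands for 80 mm of shift or 180 degrees of turn. Its arguments: {"type":"object","properties":{"rows":{"type":"array","items":{"type":"number"}}},"required":["rows"]}

```bash
mkdir -p pics; cat > h.py <<'E'
import numpy as np, cv2
from workcell import ctrl
from scipy.spatial.transform import Rotation as R
def grab(n):
    o=ctrl.get_obs(); im,d=ctrl.get_image(n); p=ctrl.camera_params(n)
    K=np.array(p["camera_matrix"])
    if n=="wrist":
        T=np.eye(4);T[:3,:3]=R.from_rotvec(o["orientation"]).as_matrix();T[:3,3]=o["ee_pos"]
        C=T@np.array(p["tool_from_camera"])
    else: C=np.linalg.inv(np.array(p["world_to_cam"]))
    return im,d,K,C
def cloud(d,K,C):
    v,u=np.mgrid[:d.shape[0],:d.shape[1]]
    P=np.stack([(u-K[0,2])/K[0,0]*d,(v-K[1,2])/K[1,1]*d,d],-1)
    return P@C[:3,:3].T+C[:3,3]
def ray(uv,z,K,C):
    uv=np.atleast_2d(uv).astype(float)
    r=np.c_[(uv[:,0]-K[0,2])/K[0,0],(uv[:,1]-K[1,2])/K[1,1],np.ones(len(uv))]@C[:3,:3].T
    return C[:3,3]+r*((z-C[2,3])/r[:,2])[:,None]
def save(im,n): cv2.imwrite("pics/"+n+".png",im[:,:,::-1])
E
python3 - <<'E'
from h import *
for n in("scene","side"):
    im,d,K,C=grab(n); save(im,n); np.savez("/tmp/"+n,im=im,d=d,K=K,C=C); print(n,C[:3,3].round(),C[:3,2].round(2))
print(ctrl.get_obs())
E
```

```text
scene [1104.  584.  881.] [-0.48 -0.55 -0.69]
side [ 368. -872.  823.] [ 0.2   0.78 -0.59]
{'t': 0.1, 'qpos': array([-1.26599122e+00,  4.23761318e-01,  1.63059703e+00,  3.98333106e-06,
        1.08860292e+00, -1.89921603e-02]), 'qvel': array([ 0.00078966, -0.00412056, -0.00143863, -0.00017973,  0.0010742 ,
        0.00055269]), 'joint_torque': array([ 3.08515182e-04, -5.45615780e+01, -2.74323893e+01,  6.45508175e-02,
        1.88509090e-02, -4.41171630e-05]), 'ee_pos': array([ 198.74406333, -592.06169643,  240.98785446]), 'orientation': array([-3.09917312e+00, -5.06179243e-01,  3.00561137e-04]), 'ft_force': array([-0.12096155,  1.05812472, -0.10014851]), 'moment': array([-0.01423574,  0.06035469,  0.00325803]), 'grasp_force': 0.0, 'width': 87.57265901750596}
```

View pics/scene.png

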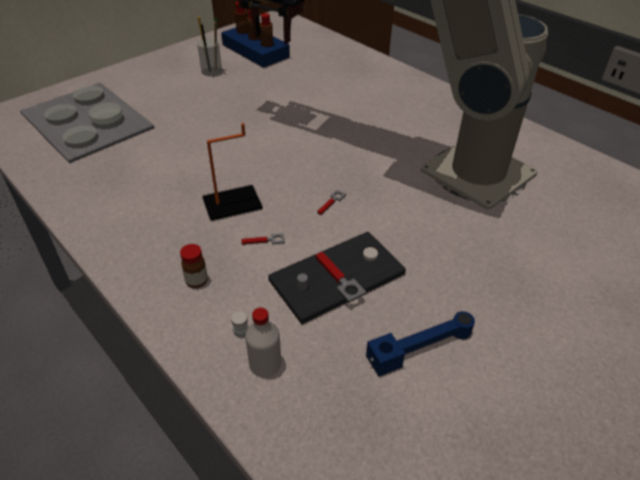

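View pics/side.png

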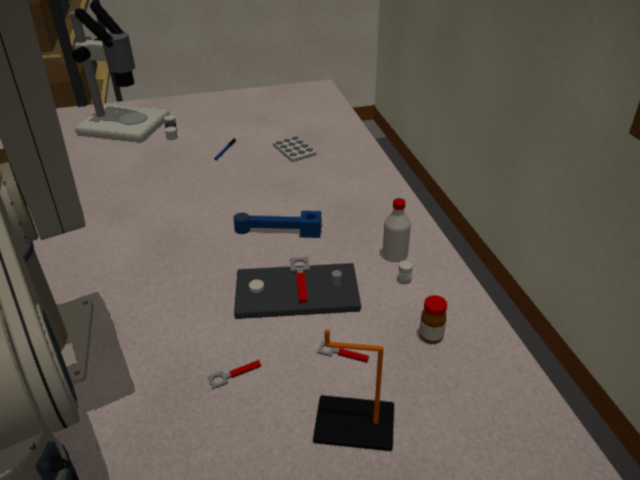

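The scene view shows the carrier at (420,340), the foot with the spanner at (338,275), ring at (350,291), and the hook tip at (243,127). In the side view: foot (298,290), ring (300,264), hook tip (327,332), carrier (278,223).

```bash
python3 - <<'E'
from h import *
boxes={"scene":dict(foot=(265,230,410,322),car=(360,305,480,378),hook=(200,118,250,205)),"side":dict(foot=(230,258,365,318),car=(230,205,326,240),hook=(320,326,386,424))}
for n in boxes:
    z=np.load(f"/tmp/{n}.npz"); im,d,K,C=[z[k] for k in("im","d","K","C")]
    P=cloud(d,K,C); hsv=cv2.cvtColor(im,cv2.COLOR_RGB2HSV).astype(int); H,S,V=hsv[...,0],hsv[...,1],hsv[...,2]
    def sel(b,m):
        mm=np.zeros_like(m); mm[b[1]:b[3],b[0]:b[2]]=1; m=m&mm&(d>0); return P[m],m
    B=boxes[n]
    # foot top
    p,m=sel(B["foot"],(V<75)&(S<90)); t=p[abs(p[:,2]-20)<5]
    r=cv2.minAreaRect(t[:,:2].astype(np.float32)); print(n,"foot",len(p),len(t),r,np.median(t[:,2]))
    p,m=sel(B["foot"],(S>150)&((H<8)|(H>172))); t=p[p[:,2]>28]
    print(" red",len(p),len(t),cv2.minAreaRect(t[:,:2].astype(np.float32)),np.percentile(t[:,2],[10,50,90]))
    p,m=sel(B["foot"],(V>90)&(S<70)); 
    nn,lab,st,ce=cv2.connectedComponentsWithStats(m.astype(np.uint8))
    for i in range(1,nn):
        if st[i,4]>25:
            q=P[lab==i]; print(" bright",st[i],ce[i].round(1),np.median(q,0).round(1),ray(ce[i],32,K,C).round(1),ray(ce[i],27,K,C).round(1))
    p,m=sel(B["car"],(S>120)&(H>100)&(H<130)); 
    t=p[(p[:,2]>32)]; print(" car",len(p),len(t),cv2.minAreaRect(t[:,:2].astype(np.float32)),np.percentile(p[:,2],[2,50,98]))
    u=t[(t[:,2]<40.5)];
    p,m=sel(B["hook"],(S>130)&(H<20)&(H>3)); hi=p[p[:,2]>205]; mid=p[(p[:,2]>184)&(p[:,2]<197)]
    ys,xs=np.where(m); i=ys.argmin()
    print(" hook",len(p),len(hi),np.median(hi,0),"top",p[:,2].max(), "mid",len(mid),cv2.fitLine(mid[:,:2].astype(np.float32),1,0,1,1).ravel() , np.percentile(mid,[3,97],axis=0).round(1).tolist(),xs[i],ys[i], ray((xs[i],ys[i]),220,K,C).round(1))
E
```

```text
scene foot 5726 5122 ((533.2531127929688, 28.477127075195312), (153.2587127685547, 262.7940368652344), 79.29973602294922) 20.789713605960742
 red 374 317 ((638.9432983398438, 61.46918487548828), (288.552490234375, 72.7451171875), 28.307043075561523) [31.77615269 34.87053392 79.48848928]
 bright [ 265  230  145   92 6377] [339.6 274.2] [518.5  17.6   0.9] [[539.8  38.8  32. ]] [[536.5  35.6  27. ]]
 bright [363 247  15  12 134] [370.1 252.3] [447.   36.3  32.6] [[446.8  36.5  32. ]] [[442.9  33.3  27. ]]
 bright [298 275   8   6  36] [301.9 277.2] [614.6   6.4  51.5] [[603.4  -6.7  32. ]] [[600.5 -10.2  27. ]]
 bright [340 279  24  15  91] [350.4 285.3] [541.6  69.5  30.7] [[544.7  75.4  32. ]] [[541.4  72.4  27. ]]
 bright [349 299  10   6  39] [354.  301.8] [550.   93.3   0.8] [[569.8 110.9  32. ]] [[566.7 108.1  27. ]]
 car 2074 1546 ((536.3868408203125, 260.18914794921875), (51.47510528564453, 213.165771484375), 70.49209594726562) [11.80061292 38.81101465 49.03484662]
 hook 289 14 [ 514.72133252 -303.61516255  211.98666192] top 220.649489178571 mid 102 [ 9.2678767e-01 -3.7558565e-
[... 417 characters left out ...]
 258  135   60 2087] [299.5 278.2] [546.1  95.2   0.7] [[538.9  31.8  32. ]] [[539.9  37.5  27. ]]
 bright [333 271   8   5  35] [336.4 273.1] [613.5   6.   50.5] [[619.3  27.5  32. ]] [[620.9  33.2  27. ]]
 bright [249 279  15  11 128] [256.1 284.3] [446.5  37.   31.5] [[446.3  36.5  32. ]] [[446.8  42.3  27. ]]
 car 1265 685 ((531.9806518554688, 253.14874267578125), (51.81608200073242, 211.42019653320312), 73.28303527832031) [ 5.75267399 33.84946581 48.34199925]
 hook 703 35 [ 511.02689112 -307.77079771  214.65422253] top 221.53989975579623 mid 287 [ 9.2843819e-01 -3.7148696e-01  5.3613904e+02 -3.1719284e+02] [[511.3, -338.2, 187.0], [585.9, -307.5, 195.5]] 325 330 [[ 509.3 -305.4  220. ]]
```

Request:
arm_command(
  rows=[0, 0, 0, 0.93, -0.854, 0, 1, 0, 0, 0, 0.93, -0.854, 0, 1, 0, 0, 0, 0.93, -0.854, 0, 1],
)

```text
t: 0.4
ee_pos: [248.9, -499.3, 240.8]
orientation: [-3.096, -0.51, 0.0]
ft_force: [-1.0, -0.9, 0.4]
width: 87.9
grasp_force: 0.0
```

Request:
arm_command(
  rows=[0, 0, 0, 0.93, -0.854, 0, 1, 0, 0, 0, 0.93, -0.854, 0, 1, 0, 0, 0, 0.93, -0.854, 0, 1],
)

```text
t: 0.7
ee_pos: [297.6, -411.6, 241.2]
orientation: [-3.097, -0.511, 0.001]
ft_force: [-0.1, -0.1, 0.6]
width: 88.0
grasp_force: 0.0
```

Request:
arm_command(
  rows=[0, 0, 0, 0.93, -0.854, 0, 1, 0, 0, 0, 0.93, -0.854, 0, 1, 0, 0, 0, 0.93, -0.854, 0, 1],
)

```text
t: 1.0
ee_pos: [346.6, -324.1, 241.5]
orientation: [-3.098, -0.512, 0.0]
ft_force: [1.1, -0.4, -0.2]
width: 87.7
grasp_force: 0.0
```

Request:
arm_command(
  rows=[0, 0, 0, 0.93, -0.854, 0, 1, 0, 0, 0, 0.93, -0.854, 0, 1, 0, 0, 0, 0.93, -0.854, 0, 1],
)

```text
t: 1.3
ee_pos: [395.9, -236.4, 241.7]
orientation: [-3.099, -0.513, -0.001]
ft_force: [-0.7, 0.2, -0.3]
width: 87.8
grasp_force: 0.0
```

Request:
arm_command(
  rows=[0, 0, 0, 0.93, -0.854, 0, 1, 0, 0, 0, 0.93, -0.854, 0, 1, 0, 0, 0, 0.93, -0.854, 0, 1],
)

```text
t: 1.6
ee_pos: [445.1, -148.4, 241.9]
orientation: [3.099, 0.513, 0.002]
ft_force: [-0.1, -1.0, 0.9]
width: 87.7
grasp_force: 0.0
```

Request:
arm_command(
  rows=[0, 0, 0, 0.93, -0.854, 0, 1, 0, 0, 0, 0.93, -0.854, 0, 1, 0, 0, 0, 0.93, -0.854, 0, 1],
)

```text
t: 1.9
ee_pos: [494.3, -60.3, 241.9]
orientation: [3.099, 0.511, 0.003]
ft_force: [-0.5, -0.8, -0.2]
width: 88.0
grasp_force: 0.0
```

Request:
arm_command(
  rows=[0, 0, -0.17, 0, 0, 0, 1, 0, 0, -0.17, 0, 0, 0, 1, 0, 0, -0.17, 0, 0, 0, 1, 0, 0, -0.17, 0, 0, 0, 1],
)

```text
t: 2.3
ee_pos: [491.5, -64.3, 241.5]
orientation: [2.854, 1.312, -0.001]
ft_force: [0.3, 0.1, -0.7]
width: 87.9
grasp_force: 0.0
```

Request:
arm_command(
  rows=[0, 0, -0.17, 0, 0, 0, 1, 0, 0, -0.17, 0, 0, 0, 1, 0, 0, -0.17, 0, 0, 0, 1, 0, 0, -0.17, 0, 0, 0, 1],
)

```text
t: 2.7
ee_pos: [491.5, -64.5, 241.6]
orientation: [2.407, 2.018, -0.001]
ft_force: [-0.4, 0.4, -0.4]
width: 87.6
grasp_force: 0.0
```

```bash
cat >> h.py <<'E'
def to(x,y,z,yaw):
    "print shift (tool axes/80) and turn about tool z (/180) to a pointing-down pose with tool x at heading yaw"
    o=ctrl.get_obs(); M=R.from_rotvec(o["orientation"]).as_matrix(); c,s=np.cos(np.radians(yaw)),np.sin(np.radians(yaw))
    G=np.array([[c,s,0],[s,-c,0],[0,0,-1]])
    print("t",round(o["t"],2),"pos",o["ee_pos"].round(1),"yaw",np.degrees(np.arctan2(M[1,0],M[0,0])).round(2),"F",o["ft_force"].round(1),"w",round(o["width"],1),"q6",o["qpos"][5].round(2))
    print("turn/pi",(R.from_matrix(M.T@G).as_rotvec()/np.pi).round(4),"shift/80",((M.T@(np.array([x,y,z])-o["ee_pos"]))/80).round(4))
E
python3 - <<'E'
from h import *
to(541,27.3,150,81.3)
im,d,K,C=grab("wrist"); save(im,"w1"); np.savez("/tmp/w1",im=im,d=d,K=K,C=C); print(C[:3].round(2))
E
```

```text
t 2.7 pos [491.5 -64.5 241.6] yaw 79.97 F [-0.4  0.4 -0.4] w 87.6 q6 0.02
turn/pi [-0.      0.0003 -0.0074] shift/80 [1.2384 0.4092 1.1435]
[[ 9.8000e-01 -1.7000e-01 -4.0000e-02  5.0291e+02]
 [-1.7000e-01 -9.5000e-01 -2.4000e-01  3.3000e-01]
 [ 0.0000e+00  2.4000e-01 -9.7000e-01  3.8384e+02]]
```

View pics/w1.png

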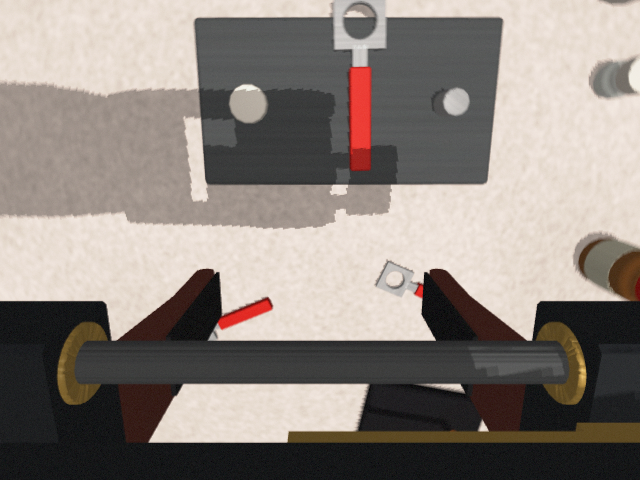

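Wrist view: pad at (248,104), spigot top (456,101), spanner handle (360,118), ring hole (360,21). I'll cast these onto their planes.

```bash
python3 - <<'E'
from h import *
z=np.load("/tmp/w1.npz"); im,d,K,C=[z[k] for k in("im","d","K","C")]
hsv=cv2.cvtColor(im,cv2.COLOR_RGB2HSV).astype(int);H,S,V=hsv[...,0],hsv[...,1],hsv[...,2]
def comp(m,b):
    mm=np.zeros(m.shape,np.uint8); mm[b[1]:b[3],b[0]:b[2]]=m[b[1]:b[3],b[0]:b[2]]
    n,l,s,c=cv2.connectedComponentsWithStats(mm); i=s[1:,4].argmax()+1; return l==i,s[i],c[i]
m,s,c=comp((S>150)&((H<8)|(H>172)),(330,55,390,180)); ys,xs=np.where(m)
top=ray(np.c_[xs,ys],34,K,C)[:,:2].astype(np.float32); r=cv2.minAreaRect(top); print("handle",r, top.mean(0)); ang=cv2.fitLine(top,2,0,.01,.01).ravel(); print(np.degrees(np.arctan2(ang[1],ang[0])))
m,s,c=comp((V>110)&(S<60),(222,82,272,128)); print("pad",s,c,ray(c,32,K,C))
m,s,c=comp((V>130)&(S<60),(441,86,472,118)); print("spig",s,c,ray(c,50,K,C))
m,s,c=comp(V<130,(342,3,378,40)); print("hole",s,c,ray(c,30,K,C))
to(0,0,0,0)
E
```

```text
handle ((537.195556640625, 7.4322662353515625), (83.84750366210938, 17.921255111694336), 81.63762664794922) [537.62756    8.657687]
81.680565
pad [ 229   84   38   39 1180] [247.7279661  103.05847458] [[447.14954977  37.440278    32.        ]]
spig [443  88  27  28 575] [455.95130435 101.19826087] [[613.56090922   7.93532743  50.        ]]
hole [344   3  33  36 655] [360.21374046  24.1480916 ] [[549.56069129  80.97903548  30.        ]]
t 2.75 pos [491.5 -64.4 241.6] yaw 80.11 F [ 0.7 -0.7  0.8] w 87.7 q6 0.02
turn/pi [2.000e-04 2.000e-04 4.451e-01] shift/80 [-0.2593 -6.1907  3.0204]
```

Request:
arm_command(
  rows=[0, 0, -0.009, 0.63, 0.2, 0, 1, 0, 0, -0.009, 0.63, 0.2, 0, 1],
)

```text
t: 2.95
ee_pos: [518.4, -14.8, 242.0]
orientation: [2.382, 2.046, 0.003]
ft_force: [0.2, -0.4, -0.1]
width: 87.8
grasp_force: 0.0
```

Request:
arm_command(
  rows=[0, 0, 0, 0.63, 0.2, 0.75, 1, 0, 0, 0, 0.63, 0.2, 0.75, 1, 0, 0, 0, 0.63, 0.2, 0.75, 1],
)

```text
t: 3.25
ee_pos: [538.7, 32.0, 178.7]
orientation: [-2.38, -2.046, 0.007]
ft_force: [0.1, -0.5, 0.8]
width: 88.2
grasp_force: 0.0
```

Request:
arm_command(
  rows=[0, 0, 0, 0, 0, 0.95, 1, 0, 0, 0, 0, 0, 0.95, 1, 0, 0, 0, 0, 0, 0.95, 1, 0, 0, 0, 0, 0, 0.95, 1],
)

```text
t: 3.65
ee_pos: [540.1, 30.9, 106.6]
orientation: [2.384, 2.046, -0.0]
ft_force: [0.3, -0.3, 0.4]
width: 87.9
grasp_force: 0.0
```

```bash
python3 -c "
from h import *
to(540.7,29,41,81.6)"
```

```text
t 3.65 pos [540.1  30.9 106.6] yaw 81.28 F [ 0.3 -0.3  0.4] w 87.9 q6 0.19
turn/pi [ 0.      0.0001 -0.0018] shift/80 [-0.0227  0.0114  0.8196]
```

Request:
arm_command(
  rows=[0, 0, -0.002, -0.02, 0.01, 0.2, 0.1, 0, 0, -0.002, -0.02, 0.01, 0.2, 0.1, 0, 0, -0.002, -0.02, 0.01, 0.5, 0.1, 0, 0, -0.002, -0.02, 0.01, 0.78, 0.1, 0, 0, -0.002, -0.02, 0.01, 0.78, 0.1],
)

```text
t: 4.15
ee_pos: [539.7, 30.3, 43.1]
orientation: [-2.375, -2.054, 0.002]
ft_force: [-0.0, 0.4, -0.4]
width: 51.5
grasp_force: 0.0
```

Request:
arm_command(
  rows=[0, 0, 0, 0, 0, 0, 0.1, 0, 0, 0, 0, 0, 0, 0.1],
)

```text
t: 4.35
ee_pos: [541.5, 30.6, 45.0]
orientation: [2.375, 2.054, 0.003]
ft_force: [0.1, -0.2, 0.7]
width: 48.4
grasp_force: 0.0
```

```bash
python3 -c "
from h import *
to(540.7,29,41,81.6)"
```

```text
t 4.35 pos [541.5  30.6  45. ] yaw 81.72 F [ 0.1 -0.2  0.7] w 48.4 q6 0.18
turn/pi [ 0.0008 -0.0001  0.0007] shift/80 [-0.0206 -0.0071  0.0504]
```

Down 4 mm, then close.

Request:
arm_command(
  rows=[0, 0, 0, -0.02, 0, 0.05, 0.1, 0, 0, 0, -0.02, 0, 0.05, 0.1, 0, 0, 0, -0.02, 0, 0.05, 0.1],
)

```text
t: 4.65
ee_pos: [540.1, 29.0, 39.6]
orientation: [2.376, 2.055, 0.0]
ft_force: [-1.0, -0.2, 0.3]
width: 48.6
grasp_force: 0.0
```

Request:
arm_command(
  rows=[0, 0, 0, 0, 0, 0, -1, 0, 0, 0, 0, 0, 0, -1, 0, 0, 0, 0, 0, 0, -1, 0, 0, 0, 0, 0, 0, -1, 0, 0, 0, 0, 0, 0, -1],
)

```text
t: 5.15
ee_pos: [540.3, 29.1, 39.4]
orientation: [2.375, 2.055, 0.001]
ft_force: [0.2, -0.2, 1.0]
width: 17.5
grasp_force: 30.8
```

```bash
python3 -c "
from h import *
to(540.7,29,41,81.6)"
```

```text
t 5.15 pos [540.3  29.1  39.4] yaw 81.74 F [ 0.2 -0.2  1. ] w 17.5 q6 0.18
turn/pi [ 0.0001 -0.      0.0008] shift/80 [-0.0002  0.0053 -0.0199]
```

Request:
arm_command(
  rows=[0, 0, 0, 0, 0, -0.2, -1, 0, 0, 0, 0, 0, -0.5, -1, 0, 0, 0, 0, 0, -0.96, -1, 0, 0, 0, 0, 0, -0.96, -1],
)

```text
t: 5.55
ee_pos: [542.5, 29.2, 119.6]
orientation: [2.373, 2.053, 0.008]
ft_force: [0.8, 0.0, 0.3]
width: 17.7
grasp_force: 29.9
```

Request:
arm_command(
  rows=[0, 0, 0, 0, 0, -0.48, -1, 0, 0, 0, 0, 0, -0.96, -1, 0, 0, 0, 0, 0, -0.96, -1],
)

```text
t: 5.85
ee_pos: [542.6, 29.2, 196.6]
orientation: [2.372, 2.053, 0.009]
ft_force: [0.9, 0.7, -0.5]
width: 17.8
grasp_force: 29.9
```

Request:
arm_command(
  rows=[0, 0, 0, 0, 0, -0.48, -1, 0, 0, 0, 0, 0, -0.96, -1, 0, 0, 0, 0, 0, -0.96, -1],
)

```text
t: 6.15
ee_pos: [542.4, 29.1, 273.0]
orientation: [2.372, 2.053, 0.008]
ft_force: [0.5, -0.2, -0.6]
width: 17.8
grasp_force: 29.9
```

Request:
arm_command(
  rows=[0, 0, 0.19, 0, 0, 0, -1, 0, 0, 0.19, 0, 0, 0, -1, 0, 0, 0.19, 0, 0, 0, -1, 0, 0, 0.19, 0, 0, 0, -1, 0, 0, 0.19, 0, 0, 0, -1],
)

```text
t: 6.65
ee_pos: [539.1, 29.0, 267.4]
orientation: [-2.875, -1.264, 0.005]
ft_force: [-0.1, 0.2, -1.4]
width: 17.8
grasp_force: 29.9
```

Request:
arm_command(
  rows=[0, 0, 0.19, 0, 0, 0, -1, 0, 0, 0.19, 0, 0, 0, -1, 0, 0, 0.19, 0, 0, 0, -1, 0, 0, 0.19, 0, 0, 0, -1, 0, 0, 0.19, 0, 0, 0, -1],
)

```text
t: 7.15
ee_pos: [539.5, 29.0, 268.2]
orientation: [-3.12, -0.368, 0.003]
ft_force: [-0.3, -0.2, -1.6]
width: 17.7
grasp_force: 29.9
```

Request:
arm_command(
  rows=[0, 0, 0.195, 0, 0, 0, -1, 0, 0, 0.195, 0, 0, 0, -1, 0, 0, 0.195, 0, 0, 0, -1, 0, 0, 0.195, 0, 0, 0, -1, 0, 0, 0.195, 0, 0, 0, -1],
)

```text
t: 7.65
ee_pos: [539.7, 29.0, 268.8]
orientation: [3.086, -0.587, -0.002]
ft_force: [-0.4, -0.7, -0.0]
width: 17.7
grasp_force: 29.9
```

```bash
python3 -c "
from h import *
to(461.6,-285.1,270,-21.8)"
```

```text
t 7.65 pos [539.7  29.  268.8] yaw -21.53 F [-0.4 -0.7 -0. ] w 17.7 q6 1.98
turn/pi [0.0002 0.0004 0.0015] shift/80 [ 0.5328  4.0107 -0.0137]
```

Request:
arm_command(
  rows=[0, 0, 0, 0.1, 0.8, 0, -1, 0, 0, 0, 0.1, 0.8, 0, -1],
)

```text
t: 7.85
ee_pos: [522.6, -35.2, 268.9]
orientation: [3.086, -0.581, -0.002]
ft_force: [0.6, -0.3, -1.5]
width: 17.7
grasp_force: 29.9
```

Request:
arm_command(
  rows=[0, 0, 0, 0.1, 0.8, 0, -1, 0, 0, 0, 0.1, 0.8, 0, -1],
)

```text
t: 8.05
ee_pos: [506.4, -98.3, 269.3]
orientation: [3.086, -0.587, -0.001]
ft_force: [0.4, -0.2, -0.1]
width: 18.0
grasp_force: 29.9
```

Request:
arm_command(
  rows=[0, 0, 0, 0.1, 0.8, 0, -1, 0, 0, 0, 0.1, 0.8, 0, -1],
)

```text
t: 8.25
ee_pos: [490.4, -160.7, 269.5]
orientation: [3.085, -0.589, -0.0]
ft_force: [-0.6, 0.3, -1.4]
width: 17.6
grasp_force: 29.9
```

Request:
arm_command(
  rows=[0, 0, 0, 0.1, 0.8, 0, -1, 0, 0, 0, 0.1, 0.8, 0, -1],
)

```text
t: 8.45
ee_pos: [474.3, -223.0, 269.6]
orientation: [3.085, -0.591, 0.0]
ft_force: [-0.2, -0.0, -0.5]
width: 17.7
grasp_force: 29.9
```

Request:
arm_command(
  rows=[0, 0, 0, 0.1, 0.8, 0, -1, 0, 0, 0, 0.1, 0.8, 0, -1, 0, 0, 0, 0.1, 0.8, 0, -1, 0, 0, 0, 0.1, 0.8, 0, -1],
)

```text
t: 8.85
ee_pos: [458.7, -282.0, 269.4]
orientation: [-3.084, 0.592, 0.001]
ft_force: [0.5, 0.5, -1.0]
width: 18.0
grasp_force: 29.9
```

```bash
python3 - <<'E'
from h import *
to(461.6,-285.1,270,-21.8)
im,d,K,C=grab("wrist"); save(im,"w2"); np.savez("/tmp/w2",im=im,d=d,K=K,C=C)
E
```

```text
t 8.85 pos [ 458.7 -282.   269.4] yaw -21.74 F [ 0.5  0.5 -1. ] w 18.0 q6 1.38
turn/pi [-0.0003  0.0002  0.0003] shift/80 [ 0.0479  0.0223 -0.008 ]
```

View pics/w2.png

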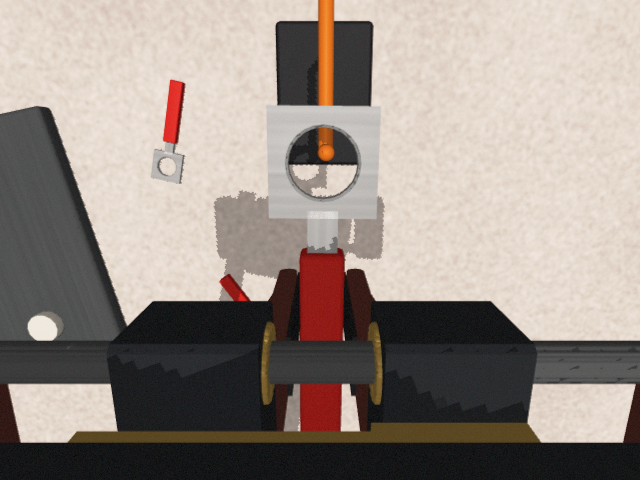

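Wrist view: ring hole centre at (323,163), orange tip top at (327,152), wire runs straight up the image: heading is right.

```bash
python3 - <<'E'
from h import *
z=np.load("/tmp/w2.npz"); K,C=z["K"],z["C"]
o=ctrl.get_obs(); M=R.from_rotvec(o["orientation"]).as_matrix(); z=o["ee_pos"][2]
t=ray((326.7,152),220,K,C)[0]; r=ray((322.8,163),z-12.4,K,C)[0]; w=ray([(326,10),(326,120)],190,K,C)
print(t,r,np.degrees(np.arctan2(*(w[0]-w[1])[1::-1])),"ring in tool",M.T@(r-o["ee_pos"]))
print("shift/80",M.T@(t-r)/80)
E
```

```text
[ 512.60467276 -306.677882    220.        ] [ 510.78422928 -303.90990749  257.02686632] -21.619248037112108 ring in tool [56.52799134  1.48103136 12.36411535]
shift/80 [0.03421901 0.02409517 0.46279633]
```

Request:
arm_command(
  rows=[0, 0, 0, 0.034, 0.024, 0, -1, 0, 0, 0, 0.034, 0.024, 0, -1, 0, 0, 0, 0.034, 0.024, 0.2, -1, 0, 0, 0, 0.034, 0.024, 0.3, -1, 0, 0, 0, 0.034, 0.024, 0.3, -1],
)

```text
t: 9.4
ee_pos: [459.8, -284.9, 244.5]
orientation: [-3.084, 0.592, 0.004]
ft_force: [-0.3, -1.3, -0.6]
width: 17.6
grasp_force: 29.9
```

```bash
python3 - <<'E'
from h import *
to(461.3,-284.8,212,-21.7)
im,d,K,C=grab("wrist"); save(im[80:260,200:450],"w3")
E
```

```text
t 9.4 pos [ 459.8 -284.9  244.5] yaw -21.73 F [-0.3 -1.3 -0.6] w 17.6 q6 1.37
turn/pi [-0.0002  0.0008 -0.0002] shift/80 [ 0.0181 -0.0075  0.4059]
```

View pics/w3.png

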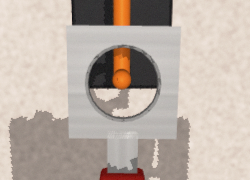

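The tip (122,78 in the crop) sits in the ring hole (122,80), centred. Lowering it.

Request:
arm_command(
  rows=[0, 0, 0, 0, 0, 0.12, -1, 0, 0, 0, 0, 0, 0.25, -1, 0, 0, 0, 0, 0, 0.36, -1, 0, 0, 0, 0, 0, 0.36, -1, 0, 0, 0, 0, 0, 0.36, -1],
)

```text
t: 9.95
ee_pos: [460.2, -285.7, 216.5]
orientation: [-3.085, 0.593, 0.001]
ft_force: [-0.2, -0.4, 0.3]
width: 17.9
grasp_force: 29.9
```

```bash
python3 - <<'E'
from h import *
to(461.3,-284.8,211,-21.7)
E
```

```text
t 9.95 pos [ 460.2 -285.7  216.5] yaw -21.77 F [-0.2 -0.4  0.3] w 17.9 q6 1.37
turn/pi [-0.0001  0.0002 -0.0004] shift/80 [ 0.0083 -0.0157  0.0687]
```

Request:
arm_command(
  rows=[0, 0, 0, 0.01, 0, 0.03, -1, 0, 0, 0, 0.01, 0, 0.07, -1, 0, 0, 0, 0.01, 0, 0.07, -1, 0, 0, 0, 0.01, 0, 0.07, -1],
)

```text
t: 10.35
ee_pos: [461.1, -286.0, 211.3]
orientation: [-3.085, 0.593, 0.0]
ft_force: [-0.2, 0.2, -0.1]
width: 17.9
grasp_force: 29.9
```

```bash
python3 - <<'E'
from h import *
to(461.3,-284.8,211,-21.7)
E
```

```text
t 10.35 pos [ 461.1 -286.   211.3] yaw -21.77 F [-0.2  0.2 -0.1] w 17.9 q6 1.37
turn/pi [-0.      0.     -0.0004] shift/80 [-0.0032 -0.0155  0.0033]
```

Request:
arm_command(
  rows=[0, 0, 0, 0, 0, 0, 1, 0, 0, 0, 0, 0, 0, 1, 0, 0, 0, 0, 0, 0, 1, 0, 0, 0, 0, 0, 0, 1, 0, 0, 0, 0, 0, 0, 1],
)

```text
t: 10.85
ee_pos: [461.1, -286.1, 211.3]
orientation: [3.085, -0.593, 0.0]
ft_force: [0.4, -0.1, -0.3]
width: 54.4
grasp_force: 0.0
```

Request:
arm_command(
  rows=[0, 0, 0, 0, 0, 0, 1, 0, 0, 0, 0, 0, 0, 1, 0, 0, 0, 0, 0, 0, 1, 0, 0, 0, 0, 0, 0, 1, 0, 0, 0, 0, 0, 0, 1],
)

```text
t: 11.35
ee_pos: [461.1, -286.1, 211.3]
orientation: [3.085, -0.593, -0.0]
ft_force: [0.2, -0.4, -0.5]
width: 87.3
grasp_force: 0.0
```

```bash
python3 - <<'E'
from h import *
to(461.3,-284.8,211,-21.7)
im,d,K,C=grab("side"); save(np.hstack([cv2.resize(im[300:460,260:420],(400,400)),cv2.resize(grab("scene")[0][100:230,180:310],(400,400))]),"s3")
E
```

```text
t 11.35 pos [ 461.1 -286.1  211.3] yaw -21.77 F [ 0.2 -0.4 -0.5] w 87.3 q6 1.37
turn/pi [ 0.      0.     -0.0004] shift/80 [-0.0035 -0.0158  0.0032]
```

View pics/s3.png

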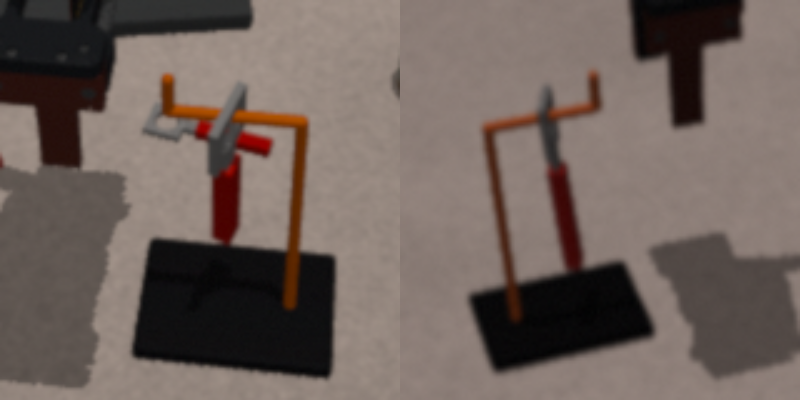

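The spanner hangs by its ring on the level wire, handle down, in both views. Now up and over to the carrier.

Request:
arm_command(
  rows=[0, 0, 0, 0, 0, -0.3, 1, 0, 0, 0, 0, 0, -0.7, 1, 0, 0, 0, 0, 0, -1, 1, 0, 0, 0, 0, 0, -1, 1],
)

```text
t: 11.85
ee_pos: [462.7, -287.1, 294.7]
orientation: [3.083, -0.593, 0.009]
ft_force: [-0.4, 0.1, -0.0]
width: 87.8
grasp_force: 0.0
```

Request:
arm_command(
  rows=[0, 0, -0.066, 0, 0, 0, 1, 0, 0, -0.066, 0, 0, 0, 1, 0, 0, -0.066, 0, 0, 0, 1],
)

```text
t: 12.15
ee_pos: [460.7, -285.7, 290.2]
orientation: [-3.129, 0.27, 0.002]
ft_force: [0.2, -0.2, -0.5]
width: 87.6
grasp_force: 0.0
```

Request:
arm_command(
  rows=[0, 0, 0, -0.123, -0.987, 0, 1, 0, 0, 0, -0.123, -0.987, 0, 1],
)

```text
t: 12.35
ee_pos: [464.2, -205.1, 290.2]
orientation: [-3.128, 0.276, 0.003]
ft_force: [0.2, -0.1, -0.0]
width: 87.8
grasp_force: 0.0
```

Request:
arm_command(
  rows=[0, 0, 0, -0.123, -0.987, 0, 1, 0, 0, 0, -0.123, -0.987, 0, 1],
)

```text
t: 12.55
ee_pos: [468.1, -124.7, 290.4]
orientation: [-3.129, 0.273, 0.002]
ft_force: [0.3, 0.5, -0.4]
width: 88.3
grasp_force: 0.0
```

Request:
arm_command(
  rows=[0, 0, 0, -0.123, -0.987, 0, 1, 0, 0, 0, -0.123, -0.987, 0, 1],
)

```text
t: 12.75
ee_pos: [472.1, -45.2, 290.6]
orientation: [-3.129, 0.273, 0.002]
ft_force: [0.3, -0.2, -1.1]
width: 87.9
grasp_force: 0.0
```

Request:
arm_command(
  rows=[0, 0, 0, -0.123, -0.987, 0, 1, 0, 0, 0, -0.123, -0.987, 0, 1],
)

```text
t: 12.95
ee_pos: [476.0, 34.3, 290.7]
orientation: [-3.129, 0.273, 0.001]
ft_force: [-0.4, 0.0, 1.0]
width: 87.4
grasp_force: 0.0
```

Request:
arm_command(
  rows=[0, 0, 0, -0.123, -0.987, 0, 1, 0, 0, 0, -0.123, -0.987, 0, 1],
)

```text
t: 13.15
ee_pos: [480.0, 113.8, 290.7]
orientation: [-3.129, 0.272, 0.001]
ft_force: [-0.8, -0.6, -0.3]
width: 87.9
grasp_force: 0.0
```

Request:
arm_command(
  rows=[0, 0, 0, -0.123, -0.987, 0, 1, 0, 0, 0, -0.123, -0.987, 0, 1],
)

```text
t: 13.35
ee_pos: [483.9, 193.4, 290.6]
orientation: [-3.13, 0.272, 0.001]
ft_force: [-0.0, -0.5, 0.9]
width: 87.9
grasp_force: 0.0
```

Request:
arm_command(
  rows=[0, 0, 0, -0.123, -0.987, 0, 1, 0, 0, 0, -0.123, -0.987, 0, 1, 0, 0, 0, -0.123, -0.987, 0, 1, 0, 0, 0, -0.123, -0.987, 0, 1],
)

```text
t: 13.75
ee_pos: [487.6, 270.3, 290.3]
orientation: [3.129, -0.27, -0.002]
ft_force: [0.3, -0.1, -0.4]
width: 87.6
grasp_force: 0.0
```

```bash
python3 - <<'E'
from h import *
to(559,248,100,-18)
im,d,K,C=grab("wrist"); save(im,"w4"); np.savez("/tmp/w4",im=im,d=d,K=K,C=C)
E
```

```text
t 13.75 pos [487.6 270.3 290.3] yaw -9.87 F [ 0.3 -0.1 -0.4] w 87.6 q6 2.23
turn/pi [0.0005 0.0004 0.0452] shift/80 [0.9304 0.118  2.3773]
```

View pics/w4.png

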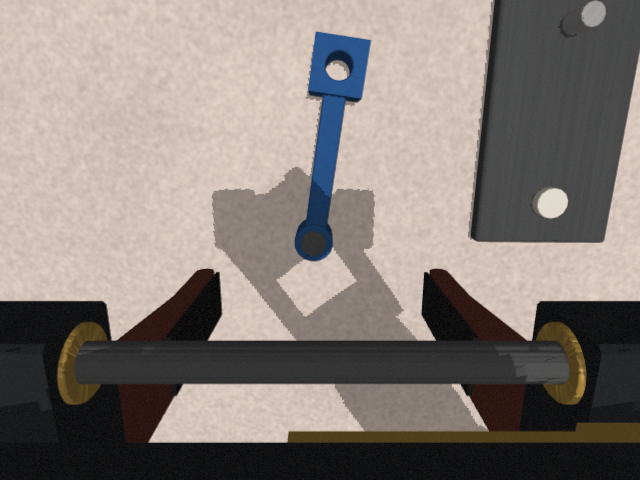

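Wrist view: boss bore at (339,67), nose disc at (314,243), pad (550,203), spigot top (593,13).

```bash
python3 - <<'E'
from h import *
z=np.load("/tmp/w4.npz"); im,d,K,C=[z[k] for k in("im","d","K","C")]
hsv=cv2.cvtColor(im,cv2.COLOR_RGB2HSV).astype(int);H,S,V=hsv[...,0],hsv[...,1],hsv[...,2]
def comp(m,b):
    mm=np.zeros(m.shape,np.uint8); mm[b[1]:b[3],b[0]:b[2]]=m[b[1]:b[3],b[0]:b[2]]
    n,l,s,c=cv2.connectedComponentsWithStats(mm); i=s[1:,4].argmax()+1; return l==i,s[i],c[i]
P=cloud(d,K,C)
m,s,c=comp((S<70)&(V<110),(298,228,330,258)); nose=ray(c,40,K,C)[0]; print("nose",s,c,nose)
blue=(S>120)&(H>100)&(H<130)
m=blue&(P[...,2]>43)&(d>0); m[120:]=0; cn=max(cv2.findContours(m.astype(np.uint8),0,1)[0],key=cv2.contourArea)
r=cv2.minAreaRect(cn); boss=ray(r[0],46,K,C)[0]; print("boss",r,boss)
m=blue&(P[...,2]>35)&(P[...,2]<41)&(d>0); m[:110]=0;m[218:]=0; ys,xs=np.where(m); q=ray(np.c_[xs,ys],38,K,C)[:,:2].astype(np.float32)
f=cv2.fitLine(q,2,0,.01,.01).ravel(); print("bar",cv2.minAreaRect(q),f,np.degrees(np.arctan2(f[1],f[0])))
v=boss-nose; print("len",np.hypot(*v[:2]),np.degrees(np.arctan2(v[1],v[0])), "heights", np.median(P[60:70,318:325,2]),np.median(P[240:246,311:317,2]))
m,s,c=comp((V>130)&(S<60),(525,180,575,225)); pad=ray(c,32,K,C)[0]
m,s,c=comp((V>110)&(S<60),(578,0,610,30)); sp=ray(c,50,K,C)[0]; print("pad",pad,"spig",s,c,sp)
E
```

```text
nose [301 232  25  24 467] [313.20770878 243.13704497] [449.83230603 284.63501875  40.        ]
boss ((338.1582336425781, 65.08721923828125), (54.742042541503906, 59.58946990966797), 8.880659103393555) [611.38263868 232.58433546  46.        ]
bar ((525.0802612304688, 260.3807678222656), (20.653423309326172, 106.85301971435547), 71.98656463623047) [ 9.4936961e-01 -3.1416136e-01  5.2663574e+02  2.5991022e+02] -18.310192
len 169.72855862204926 -17.85867265133395 heights 45.382759463433274 39.784105220182084
pad [447.74275663  38.66706405  32.        ] spig [581   0  25  27 496] [593.27822581  13.32258065] [613.95139274   7.90905828  50.        ]
```

Request:
arm_command(
  rows=[0, 0, 0.045, 0.925, 0.106, 0.8, 1, 0, 0, 0.045, 0.925, 0.106, 0.8, 1, 0, 0, 0.045, 0.925, 0.106, 0.8, 1],
)

```text
t: 14.1
ee_pos: [560.4, 245.5, 222.4]
orientation: [3.098, -0.497, -0.008]
ft_force: [-0.2, -0.6, 0.3]
width: 88.0
grasp_force: 0.0
```

Request:
arm_command(
  rows=[0, 0, 0, 0, 0, 0.5, 1, 0, 0, 0, 0, 0, 0.9, 1, 0, 0, 0, 0, 0, 0.9, 1],
)

```text
t: 14.4
ee_pos: [556.5, 246.9, 152.0]
orientation: [3.098, -0.493, -0.011]
ft_force: [-1.2, -0.8, 0.6]
width: 87.3
grasp_force: 0.0
```

Request:
arm_command(
  rows=[0, 0, 0, 0, 0, 0.45, 1, 0, 0, 0, 0, 0, 0.9, 1, 0, 0, 0, 0, 0, 0.9, 1, 0, 0, 0, 0, 0, 0.9, 1, 0, 0, 0, 0, 0, 0.9, 1],
)

```text
t: 14.9
ee_pos: [561.1, 249.7, 86.1]
orientation: [-3.101, 0.491, -0.005]
ft_force: [0.0, 0.2, 0.1]
width: 87.8
grasp_force: 0.0
```

```bash
python3 -c "
from h import *
to(559.1,249.3,27,-18)"
```

```text
t 14.9 pos [561.1 249.7  86.1] yaw -18.0 F [0.  0.2 0.1] w 87.8 q6 2.28
turn/pi [-0.0008 -0.0009 -0.    ] shift/80 [-0.0246  0.0146  0.7391]
```

Request:
arm_command(
  rows=[0, 0, 0, -0.02, 0.01, 0.25, 1, 0, 0, 0, -0.02, 0.01, 0.5, 1, 0, 0, 0, -0.02, 0.01, 0.68, 1, 0, 0, 0, -0.02, 0.01, 0.68, 1, 0, 0, 0, -0.02, 0.01, 0.68, 1],
)

```text
t: 15.4
ee_pos: [558.4, 249.2, 29.8]
orientation: [-3.102, 0.491, -0.001]
ft_force: [0.1, -0.6, -0.8]
width: 87.9
grasp_force: 0.0
```

```bash
python3 -c "
from h import *
to(559.1,249.3,27,-18)"
```

```text
t 15.4 pos [558.4 249.2  29.8] yaw -17.99 F [ 0.1 -0.6 -0.8] w 87.9 q6 2.29
turn/pi [-0.0002 -0.0002  0.0001] shift/80 [ 0.0076 -0.0039  0.0351]
```

Request:
arm_command(
  rows=[0, 0, 0, 0.008, 0, 0.035, 1, 0, 0, 0, 0.008, 0, 0.035, 1, 0, 0, 0, 0.008, 0, 0.035, 0.2, 0, 0, 0, 0.008, 0, 0.035, -0.3, 0, 0, 0, 0.008, 0, 0.035, -0.3],
)

```text
t: 15.9
ee_pos: [558.5, 248.8, 26.3]
orientation: [-3.103, 0.491, -0.0]
ft_force: [-0.7, -0.2, -0.1]
width: 67.1
grasp_force: 0.0
```

Request:
arm_command(
  rows=[0, 0, 0, 0, 0, 0, -1, 0, 0, 0, 0, 0, 0, -1, 0, 0, 0, 0, 0, 0, -1, 0, 0, 0, 0, 0, 0, -1, 0, 0, 0, 0, 0, 0, -1],
)

```text
t: 16.4
ee_pos: [558.4, 248.7, 26.1]
orientation: [-3.103, 0.491, 0.0]
ft_force: [-0.3, -0.2, 0.4]
width: 27.3
grasp_force: 0.0
```

Request:
arm_command(
  rows=[0, 0, 0, 0, 0, 0, -1, 0, 0, 0, 0, 0, 0, -1, 0, 0, 0, 0, 0, 0, -1],
)

```text
t: 16.7
ee_pos: [558.6, 248.9, 26.1]
orientation: [-3.103, 0.491, -0.0]
ft_force: [0.8, 1.4, -1.0]
width: 21.8
grasp_force: 30.0
```

Request:
arm_command(
  rows=[0, 0, 0, 0, 0, -0.03, -1, 0, 0, 0, 0, 0, -0.08, -1, 0, 0, 0, 0, 0, -0.15, -1, 0, 0, 0, 0, 0, -0.2, -1, 0, 0, 0, 0, 0, -0.2, -1],
)

```text
t: 17.2
ee_pos: [558.8, 248.9, 42.8]
orientation: [-3.102, 0.491, -0.001]
ft_force: [0.1, 0.3, -6.3]
width: 22.1
grasp_force: 30.0
```

```bash
python3 -c "
from h import *
to(559.1,249.3,140,-18); o=ctrl.get_obs(); print(o['moment'],o['grasp_force'])"
```

```text
t 17.2 pos [558.8 248.9  42.8] yaw -17.99 F [ 0.1  0.3 -6.3] w 22.1 q6 2.28
turn/pi [-0.0002 -0.0003  0.0001] shift/80 [ 0.0024 -0.007  -1.2147]
[ 0.04228469 -0.03498067 -0.00359953] 29.998932480812073
```

Request:
arm_command(
  rows=[0, 0, 0, 0, 0, -0.15, -1, 0, 0, 0, 0, 0, -0.35, -1, 0, 0, 0, 0, 0, -0.55, -1, 0, 0, 0, 0, 0, -0.7, -1, 0, 0, 0, 0, 0, -0.75, -1],
)

```text
t: 17.7
ee_pos: [559.6, 249.2, 104.6]
orientation: [-3.101, 0.491, -0.005]
ft_force: [-1.1, 0.7, -7.3]
width: 21.6
grasp_force: 30.0
```

Request:
arm_command(
  rows=[0, 0, 0, 0, 0, -0.15, -1, 0, 0, 0, 0, 0, -0.35, -1, 0, 0, 0, 0, 0, -0.55, -1, 0, 0, 0, 0, 0, -0.7, -1, 0, 0, 0, 0, 0, -0.75, -1],
)

```text
t: 18.2
ee_pos: [559.4, 249.1, 164.2]
orientation: [-3.101, 0.491, -0.004]
ft_force: [0.4, -0.6, -5.5]
width: 21.8
grasp_force: 30.0
```

```bash
python3 - <<'E'
from h import *
to(559.7,17.7,160,-18); o=ctrl.get_obs(); print(o['moment'],o['grasp_force'])
im,d,K,C=grab("wrist"); save(im[::2,::2],"w5"); P=cloud(d,K,C)
hsv=cv2.cvtColor(im,cv2.COLOR_RGB2HSV).astype(int);m=(hsv[...,1]>120)&(abs(hsv[...,0]-115)<15)&(d>0)
q=P[m]-o["ee_pos"]; c,s=np.cos(np.radians(-18)),np.sin(np.radians(-18)); a=q[:,0]*c+q[:,1]*s; b=-q[:,0]*s+q[:,1]*c
for lo,hi in((-140,-100),(32,42),(42,55),(55,68),(68,80)):
    k=(a>lo)&(a<hi)
    if k.sum()>20: print(lo,hi,k.sum(),np.percentile(q[k,2],[50,90]).round(1),np.percentile(b[k],[2,98]).round(1))
S=[grab(n)for n in("side","scene")]
for im,d,K,C in S:
    P=cloud(d,K,C);hsv=cv2.cvtColor(im,cv2.COLOR_RGB2HSV).astype(int);m=(hsv[...,1]>120)&(abs(hsv[...,0]-115)<12)&(d>0)&(abs(P-o["ee_pos"])[...,:2].max(-1)<160)&(P[...,2]>100)
    q=P[m]-o["ee_pos"];a=q[:,0]*c+q[:,1]*s
    for lo,hi in((-130,-100),(-90,-30),(32,80)):
        k=(a>lo)&(a<hi)
        if k.sum()>20: print("st",lo,hi,k.sum(),np.percentile(q[k,2],[50,90,97]).round(1))
E
```

```text
t 18.2 pos [559.4 249.1 164.2] yaw -17.99 F [ 0.4 -0.6 -5.5] w 21.8 q6 2.28
turn/pi [-0.0006 -0.0007  0.0001] shift/80 [0.8971 2.7505 0.0494]
[ 0.10321432 -0.0171691  -0.02887372] 29.99891370534897
32 42 4774 [19.3 20.1] [-24.4  23.3]
42 55 5921 [18.9 19.9] [-24.5  23.4]
55 68 4918 [19.2 20.1] [-24.7  23.6]
68 80 7112 [19.4 20.2] [-24.4  23.2]
st -130 -100 206 [-0.6 13.3 14.8]
st -90 -30 288 [ 6.2 12.5 13.5]
st 32 80 538 [10.1 21.  22.2]
st -130 -100 183 [11.9 14.9 15.8]
st 32 80 1103 [17.4 20.7 21.7]
```

Request:
arm_command(
  rows=[0, 0, 0, 0.03, 0.08, 0, -1, 0, 0, 0, 0.09, 0.26, 0, -1, 0, 0, 0, 0.16, 0.48, 0, -1, 0, 0, 0, 0.226, 0.69, 0, -1],
)

```text
t: 18.75
ee_pos: [558.2, 188.5, 161.6]
orientation: [3.102, -0.491, -0.001]
ft_force: [-0.1, -1.7, -7.5]
width: 21.9
grasp_force: 30.0
```

Request:
arm_command(
  rows=[0, 0, 0, 0.075, 0.23, 0, -1, 0, 0, 0, 0.15, 0.46, 0, -1, 0, 0, 0, 0.226, 0.69, 0, -1],
)

```text
t: 19.05
ee_pos: [558.4, 130.2, 162.0]
orientation: [3.102, -0.493, -0.001]
ft_force: [-0.3, -0.2, -6.9]
width: 21.8
grasp_force: 30.0
```

Request:
arm_command(
  rows=[0, 0, 0, 0.075, 0.23, 0, -1, 0, 0, 0, 0.15, 0.46, 0, -1, 0, 0, 0, 0.226, 0.69, 0, -1],
)

```text
t: 19.35
ee_pos: [558.4, 72.2, 162.0]
orientation: [3.102, -0.493, -0.0]
ft_force: [-0.2, -0.6, -6.4]
width: 21.6
grasp_force: 30.0
```

Request:
arm_command(
  rows=[0, 0, -0.01, 0.07, 0.23, 0, -1, 0, 0, -0.02, 0.14, 0.43, 0, -1, 0, 0, -0.03, 0.2, 0.6, 0, -1, 0, 0, -0.04, 0.22, 0.68, 0, -1, 0, 0, -0.043, 0.22, 0.68, 0, -1],
)

```text
t: 19.85
ee_pos: [558.3, 15.1, 162.0]
orientation: [3.128, -0.283, -0.001]
ft_force: [0.1, 0.8, -5.9]
width: 21.7
grasp_force: 30.0
```

Request:
arm_command(
  rows=[0, 0, 0, 0, 0, 0, -1, 0, 0, 0, 0, 0, 0, -1, 0, 0, 0, 0, 0, 0, -1],
)

```text
t: 20.15
ee_pos: [558.8, 17.5, 162.1]
orientation: [-3.129, 0.281, 0.0]
ft_force: [-0.9, 0.1, -7.2]
width: 22.0
grasp_force: 30.0
```

```bash
python3 - <<'E'
from h import *
to(559.7,17.7,116,-10.25)
im,d,K,C=grab("wrist"); save(im,"w6"); np.savez("/tmp/w6",im=im,d=d,K=K,C=C)
E
```

```text
t 20.15 pos [558.8  17.5 162.1] yaw -10.25 F [-0.9  0.1 -7.2] w 22.0 q6 1.76
turn/pi [-0.  0.  0.] shift/80 [ 0.0112 -0.0039  0.5762]
```

View pics/w6.png

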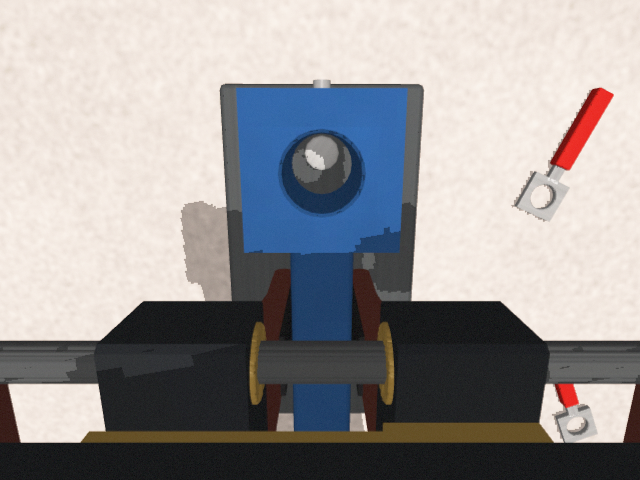

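Wrist view: the spigot top (321,153) shows through the bore, whose top rim is centred at (322,172). Computing the residual offset.

```bash
python3 - <<'E'
from h import *
z=np.load("/tmp/w6.npz"); im,d,K,C=[z[k] for k in("im","d","K","C")]
o=ctrl.get_obs(); M=R.from_rotvec(o["orientation"]).as_matrix(); zt=o["ee_pos"][2]; P=cloud(d,K,C)
hsv=cv2.cvtColor(im,cv2.COLOR_RGB2HSV).astype(int)
top=(abs(P[...,2]-zt-19.5)<3)&(hsv[...,1]>120)&(d>0); h=np.zeros(top.shape,np.uint8); h[120:230,270:375]=~top[120:230,270:375]
cn=max(cv2.findContours(h,0,1)[0],key=cv2.contourArea); e=cv2.fitEllipse(cn); b=ray(e[0],zt+20,K,C)[0]; print("bore",e,b)
s=(abs(P[...,2]-50)<5)&(d>0); s[:120]=0; s[220:]=0; s[:,:280]=0; s[:,365:]=0
cn=max(cv2.findContours(s.astype(np.uint8),0,1)[0],key=cv2.contourArea); c,r=cv2.minEnclosingCircle(cn); sp=ray(c,50,K,C)[0]; print("spig",s.sum(),c,r,sp)
print("tool-axes offset mm",M.T@(sp-b), "bore in tool",M.T@(b-o["ee_pos"]))
E
```

```text
bore ((321.51702880859375, 172.26959228515625), (78.3887710571289, 79.1999282836914), 172.96316528320312) [613.43616632   7.05207    182.06219657]
spig 921 (321.5, 152.5) 17.507240295410156 [614.28584789   6.96539844  50.        ]
tool-axes offset mm [ 8.63894371e-01 -6.54074921e-02  1.32062117e+02] bore in tool [ 55.69770449   0.71323281 -20.00519907]
```

Request:
arm_command(
  rows=[0, 0, 0, 0.011, 0, 0.08, -1, 0, 0, 0, 0.011, 0, 0.22, -1, 0, 0, 0, 0.011, 0, 0.38, -1, 0, 0, 0, 0.011, 0, 0.5, -1, 0, 0, 0, 0.011, 0, 0.57, -1],
)

```text
t: 20.7
ee_pos: [558.8, 17.2, 114.7]
orientation: [3.129, -0.28, -0.004]
ft_force: [0.1, 0.5, -6.4]
width: 21.6
grasp_force: 30.0
```

Request:
arm_command(
  rows=[0, 0, 0, 0, 0, 0, -1, 0, 0, 0, 0, 0, 0, -1, 0, 0, 0, 0, 0, 0, -1, 0, 0, 0, 0, 0, 0, -1, 0, 0, 0, 0, 0, 0, -1],
)

```text
t: 21.2
ee_pos: [560.0, 17.1, 116.9]
orientation: [-3.129, 0.281, -0.001]
ft_force: [0.3, -0.4, -6.6]
width: 22.0
grasp_force: 30.0
```

```bash
python3 - <<'E'
from h import *
to(559.7,17.7,116,-10.25)
im,d,K,C=grab("wrist"); a=cv2.resize(im,(400,300)); b=cv2.resize(grab("scene")[0][100:360,150:450],(400,300)); c=cv2.resize(grab("side")[0][200:460,200:500],(400,300))
save(np.vstack([np.hstack([a,b]),np.hstack([c,c*0])]),"fin")
z=ctrl.get_obs()["ee_pos"][2]; P=cloud(d,K,C)
o=ctrl.get_obs(); M=R.from_rotvec(o["orientation"]).as_matrix(); hsv=cv2.cvtColor(im,cv2.COLOR_RGB2HSV).astype(int)
h=np.zeros(d.shape,np.uint8); top=(abs(P[...,2]-z-19.5)<3)&(hsv[...,1]>120); h[120:230,270:375]=~top[120:230,270:375]
e=cv2.fitEllipse(max(cv2.findContours(h,0,1)[0],key=cv2.contourArea)); bb=ray(e[0],z+20,K,C)[0]
s=(abs(P[...,2]-50)<5)&(d>0); s[:120]=0; s[220:]=0; s[:,:280]=0; s[:,365:]=0
c,r=cv2.minEnclosingCircle(max(cv2.findContours(s.astype(np.uint8),0,1)[0],key=cv2.contourArea)); print(e[0],c,r,"off",M.T@(ray(c,50,K,C)[0]-bb))
E
```

```text
t 21.2 pos [560.   17.1 116.9] yaw -10.25 F [ 0.3 -0.4 -6.6] w 22.0 q6 1.76
turn/pi [-0.0001 -0.0002 -0.    ] shift/80 [-0.0044 -0.0064  0.0112]
(321.54400634765625, 172.3647918701172) (321.0, 158.5) 21.02984046936035 off [-0.37474053 -0.3113396  86.68453498]
```

View pics/fin.png

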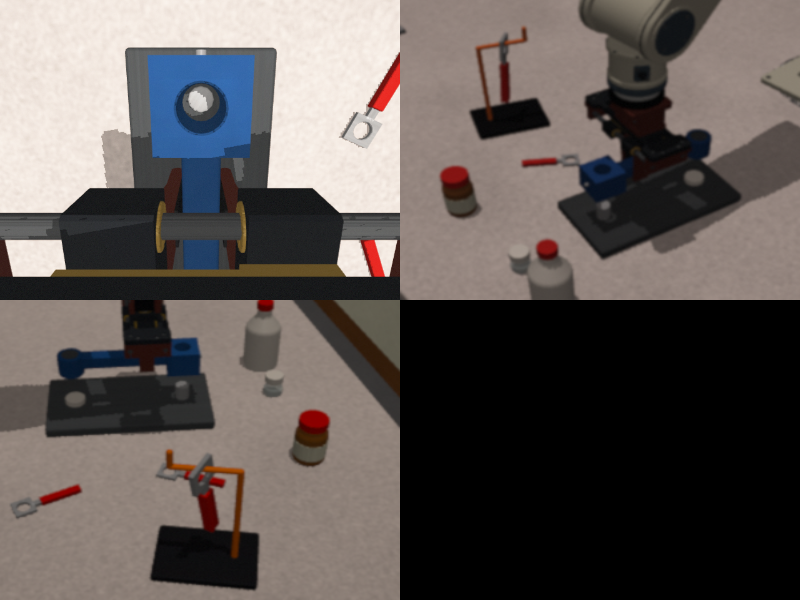

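The wrist view shows the bore over the spigot (off by about 0.5 mm). The carrier is level and 41 mm above the spigot, and the spanner is still hanging on the hook.

Request:
arm_command(
  rows=[0, 0, 0, 0, 0, 0, -1, 0, 0, 0, 0, 0, 0, -1, 0, 0, 0, 0, 0, 0, -1, 0, 0, 0, 0, 0, 0, -1, 0, 0, 0, 0, 0, 0, -1],
)

```text
t: 21.85
ee_pos: [559.7, 17.2, 116.4]
orientation: [-3.129, 0.281, 0.0]
ft_force: [-0.0, 0.1, -6.2]
width: 21.7
grasp_force: 30.0
```

```bash
python3 -c "
from h import *
to(559.7,17.7,116,-10.25); print(ctrl.close_job())"
```

```text
t 21.85 pos [559.7  17.2 116.4] yaw -10.25 F [-0.   0.1 -6.2] w 21.7 q6 1.76
turn/pi [-0.  0.  0.] shift/80 [-0.0009 -0.0064  0.0056]
the job is handed in; nothing more can be done
None
```

The job is handed in at 21.9 s: the spanner hangs free by its ring on the hook, and the carrier is held level about 4 cm above the spigot, with its bore within about 0.5 mm of the spigot's centre and its heading lined up with the pad; the hand-in call gave no verdict.

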